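# Return the homogeniser probe to its rest

### The job

Pick up the blue-headed homogeniser probe by its shaft at the balance point, close to the heavy head, so that it hangs level, and keep it level all the way. Lift it clear, lower it into the white-based rest, square head down in the wide fork and shaft down in the narrow fork, and let go only once it is resting there. Leave the red-headed probe and the amber dropper bottle where they are.

Things in the scene. Friction and masses are not known exactly. Their poses are not given: they have to be found in the camera images.
- probe_balance (a point): Balance point of the loose blue-headed probe, on its shaft 28 mm from the head; x along the shaft to the head (+x, away from the robot, within 25 degrees), z up. Heavy 34 mm square head 40 mm long, round steel shaft 14 mm thick, 200 mm long, white 34 mm square tip guard 20 mm long: 260 mm in all, about 0.44 kg. Lies on head and guard, shaft axis 17 mm above the bench.
- rest_seat (a point): Where the seated probe's balance point lies, 57 mm above the bench; x to the wide (head) fork, z up. Fixed rest: white base 150 x 80 x 8 mm, two grey forks open on top. Wide: centre 48 mm to +x, 36 long, 50 between cheeks, floor at 40, top at 56 mm. Narrow: centre 55 mm to -x, 10 long, 30 between cheeks, floor at 50, top at 64 mm. Free for fingers between. +x is away from the robot within 25 degrees.
- spare_balance (a point): Balance point of the spare probe, to be left alone: the same as the other in shape, size and frame, but its head is red. Loose on the bench.
- dropper_center (a point): Centre (58 mm above the bench) of a loose amber glass dropper bottle, 58 mm in diameter and 116 mm tall with its red rubber teat, standing on the bench. Leave alone.
Mind the look-alikes: they are no part of the job. Several things look just like the part that bears rest_seat: the one meant starts nearest to the robot's base.

How it is judged:
By the outcome, as a careful person would: the job done as asked, in the order asked, and still so for the second after the job is handed in, with the robot touching nothing.
It also fails if it takes over 48 s, if anything falls off the work surface, if the arm or the gripper's body presses on something with over 40 N, if the wrist force passes 120 N, or if a joint passes its speed limit or range.

### The arm

A 7-joint arm with a two-finger parallel gripper is mounted at the origin on the work surface. World frame = base frame: x ahead of the robot, y to its left, z up, the work surface at z = 0. Lengths are in m, angles in rad, forces in N, time in s.
With the tool pointing down it reaches from about 0.4 to 0.875 m from the base axis. Payload 6.5 kg.
Tool frame: the origin (TCP) lies on the front face of the gripper's body, between the roots of the fingers; the fingertips stand 73 mm ahead of it and the grasp point (between the pads) lies 54 mm ahead of it (bot.grasp_offset is the distance from the TCP to the grasp point, in m); z points along the fingers, y is the line along which they close (so a half turn about z gives the same grasp; the last joint's range is limited). The gripper opens to 85 mm and grips with 20 to 120 N. Pads are 22 mm wide; open, the fingers measure 114 mm over their backs; the gripper's body (76 mm by 85 mm) begins 54 mm behind the grasp point. The pads swing forward as they close: fully open they stand 13 mm farther back than shut.
Start: joints at [1.274, 0.536, -0.004, 1.538, 0.003, 1.067, -0.071], TCP at [0.149, -0.633, 0.304] pointing down, gripper open.
Joint ranges: [-2.7, 2.7], [-0.37, 2.16], [-1.27, 1.26], [0.24, 2.4], [-1.31, 4.45], [0.19, 1.91], [-2.76, 2.76]. Speed limits (rad/s): [2.39, 2.39, 3.14, 3.14, 3.14, 3.14, 3.14].

### API

Orientations are given as a unit quaternion [w, x, y, z].
In Python, from bench import monitor, grab_frame, job, bot gives the robot as it stands.
- The arm moves only by the tool send_rows, never from a script. Its argument "increments" is text: rows parted by semicolons, each of 7 numbers parted by spaces: the turn, a rotation vector about the tool's x, y, z in rad, then the shift along the tool's x, y, z in cm, then the finger opening in cm, from 0 to 8.54. In form: rx ry rz dx dy dz jaw; .... A call has 1 to 8 rows; each row shifts and turns the commanded pose from where the row before left it, along the tool's axes as they then stand; what a row does not reach is not made up. A row lasts 1/10 s, in which the tool goes at most 50 mm and 8.59 degrees, less where a joint would pass 70% of its speed; a pose out of reach is approached as far as the arm can. A call with a gripper value outside its range is refused whole. The fingers move at their own pace and stop on an object; "grip_force" is the grip in N (left out, the last holds). Time passes only in rows, so rows that do not move let the fingers close. It gives the time, the measured TCP pose, the force, the opening and the grip force at its end, in the units of the state.
- monitor.sense(): the state, without advancing time (a new reading comes with each control period).
- grab_frame(name): name is "side" or "top"; returns a dict with "color" (384x512x3 uint8, red, green, blue), "fx", "fy", "cx", "cy" (pixels), "k1" (the pictures are not rectified: a ray, as slopes to the right and down, at radius r is drawn at 1 + k1 r^2 times it, then the intrinsics apply), "T" (4x4, takes a point from camera to world coordinates). Camera axes: x right, y down, z forward; pixel columns grow to the right and rows downward; lengths in m; the calibration is good to about 2 mm. A picture is of the moment at which its call begins. There is no depth.
- job.finish_job(): hands the job in; it is judged then, once.
The state is a dict: "time_s": time; "joints": joint angles; "qd": joint speeds; "joint_torque": joint torques, N m; "tool_pos": TCP position; "tcp_rot": TCP orientation; "contact_force": force on the tool from outside, world axes, zero at the start; "ft_torque": the same for the moment, N m; "width": finger opening in m; "grasp_force": force on a finger pad.
Only numpy, scipy, OpenCV 4.12 (cv2) and the standard library are available. Lean on these libraries where they do the work, as an engineer would, in place of code of your own. Each camera call takes 0.05 s, during which the arm holds its last target. There are 200 camera calls.

## Working session

There is one attempt and no reset: what is moved stays moved. The work goes in short steps, Python scripts to look and compute and a tool call to move; the robot and the scene stay as the last step left them, time stands still between calls to the robot, and variables do not carry over. Pictures are saved under pics/ and viewed, at most 10 in all, crops included, and the job is handed in when it is done.

Besides the shell and the picture viewer there is one more tool, called after ">>>" by a JSON object that holds its "api" and its "payload". send_rows: Moves the arm, as the interface text tells. Its arguments: {"type":"object","properties":{"increments":{"type":"string"},"grip_force":{"type":"number"}},"required":["increments"]}

```bash
mkdir -p pics
cat > h.py <<'E'
import numpy as np, cv2
from bench import monitor, grab_frame, job, bot
def ray(f,u,v):
    p=np.array([(u-f['cx'])/f['fx'],(v-f['cy'])/f['fy']]);q=p.copy()
    for _ in range(20): q=p/(1+f['k1']*(q@q))
    T=np.array(f['T']);d=T[:3,:3]@np.array([q[0],q[1],1]);return T[:3,3],d
def onz(f,u,v,z):
    o,d=ray(f,u,v);return o+d*(z-o[2])/d[2]
def tri(f,a,g,b):
    A=0;B=0
    for F,p in((f,a),(g,b)):
        o,d=ray(F,*p);d=d/np.linalg.norm(d);P=np.eye(3)-np.outer(d,d);A=A+P;B=B+P@o
    return np.linalg.solve(A,B)
E
python3 - <<'E'
from h import *
for n in('side','top'):
    f=grab_frame(n);cv2.imwrite(f'pics/{n}0.png',f['color'][...,::-1]);print(n,f['fx'],f['k1'],np.round(f['T'],3).tolist())
s=monitor.sense();print(s)
E
```

```text
side 484.5002305138711 -0.10880445501229391 [[-0.893, -0.349, 0.285, 0.29], [-0.45, 0.683, -0.576, 0.712], [0.006, -0.642, -0.766, 0.945], [0.0, 0.0, 0.0, 1.0]]
top 386.6361760294796 -0.054543148122379356 [[0.016, -0.988, 0.153, 0.471], [-0.999, -0.021, -0.027, 0.096], [0.03, -0.152, -0.988, 1.013], [0.0, 0.0, 0.0, 1.0]]
{'time_s': 0.1, 'joints': array([ 1.273811  ,  0.53711175, -0.0044295 ,  1.53874177,  0.00257893,
        1.06730271, -0.07118752]), 'qd': array([ 0.00033637, -0.00253764, -0.00067364, -0.00072274, -0.00103026,
       -0.00033691,  0.00016086]), 'joint_torque': array([ 3.34791373e-03, -5.84568894e+01,  1.05246529e+00, -2.59775555e+01,
        1.26391024e-02,  4.66565674e-03,  1.61464681e-05]), 'tool_pos': array([ 0.14857583, -0.63233648,  0.30309955]), 'tcp_rot': array([-7.66272035e-04,  9.93345544e-01,  1.15169541e-01, -1.39884847e-04]), 'contact_force': array([-0.09343651, -0.61269295, -0.11745349]), 'ft_torque': array([-0.04095537,  0.00344421, -0.00940085]), 'grasp_force': 0.0, 'width': 0.08570141688810738}
```

View pics/side0.png

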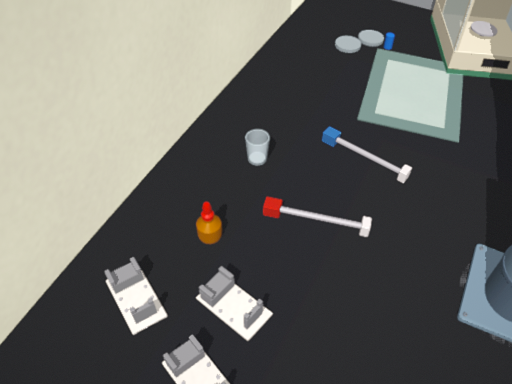

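View pics/top0.png

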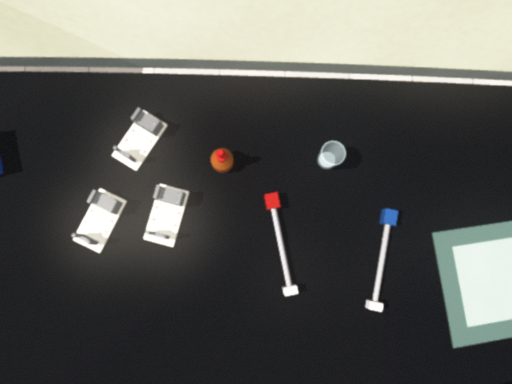

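The pictures show the blue probe with its head at side (332,136) / top (389,217) and guard at side (404,173) / top (374,306). There are three rests, at top (140,138), (100,220) and (167,215).

```bash
cat >> h.py <<'E'
def masks(f):
    hsv=cv2.cvtColor(f['color'],cv2.COLOR_RGB2HSV);h,s,v=cv2.split(hsv);m={}
    m['blue']=((h>100)&(h<120)&(s>170)&(v>60)); m['red']=((h<6)|(h>174))&(s>200)&(v>90)
    m['white']=(s<40)&(v>195)
    return {k:x.astype('uint8') for k,x in m.items()}
def blobs(m,a0=25):
    n,l,st,c=cv2.connectedComponentsWithStats(m);return [(c[i].round(1).tolist(),int(st[i,4]),(l==i)) for i in range(1,n) if st[i,4]>=a0]
E
python3 - <<'E'
from h import *
for n,zs in(('side',.017),('top',.017)):
    f=grab_frame(n);m=masks(f)
    for k in m:
        for c,a,_ in blobs(m[k]):
            if a<6000: print(n,k,c,a,onz(f,*c,.008 if k=='white' and a>300 else .017).round(3))
    cv2.imwrite(f'pics/{n}crop.png',cv2.resize(f['color'][(240 if n=='side' else 90):(384 if n=='side' else 270),(90 if n=='side' else 50):(290 if n=='side' else 250),::-1],None,fx=4,fy=4*.8 if 0 else (4 if n=='side' else 3.3),interpolation=cv2.INTER_CUBIC))
E
```

```text
side blue [388.8, 40.4] 142 [ 0.552 -0.854  0.017]
side blue [330.1, 135.7] 217 [ 0.558 -0.286  0.017]
side red [271.8, 206.7] 293 [0.593 0.022 0.017]
side red [206.9, 211.7] 161 [0.728 0.108 0.017]
side white [471.4, 46.9] 1441 [ 0.274 -0.982  0.008]
side white [413.6, 93.5] 3678 [ 0.396 -0.605  0.008]
side white [381.4, 161.2] 364 [ 0.399 -0.265  0.008]
side white [256.9, 153.0] 239 [ 0.711 -0.129  0.017]
side white [335.3, 219.8] 478 [ 0.44  -0.019  0.008]
side white [136.6, 303.8] 1310 [0.738 0.39  0.008]
side white [237.6, 310.9] 1537 [0.537 0.305 0.008]
side white [198.6, 373.2] 913 [0.541 0.46  0.008]
top blue [0.6, 166.9] 31 [0.668 0.737 0.017]
top white [324.8, 75.2] 1932 [ 0.95  -0.127  0.008]
top white [135.1, 145.7] 1138 [0.735 0.385 0.008]
top white [326.6, 159.4] 191 [ 0.707 -0.126  0.017]
top white [164.6, 218.2] 1498 [0.543 0.296 0.008]
top white [98.4, 221.6] 1492 [0.531 0.467 0.008]
top white [283.3, 259.9] 434 [ 0.442 -0.013  0.008]
top white [378.6, 276.3] 461 [ 0.403 -0.261  0.008]
top white [485.0, 280.2] 4352 [ 0.393 -0.55   0.008]
```

View pics/topcrop.png

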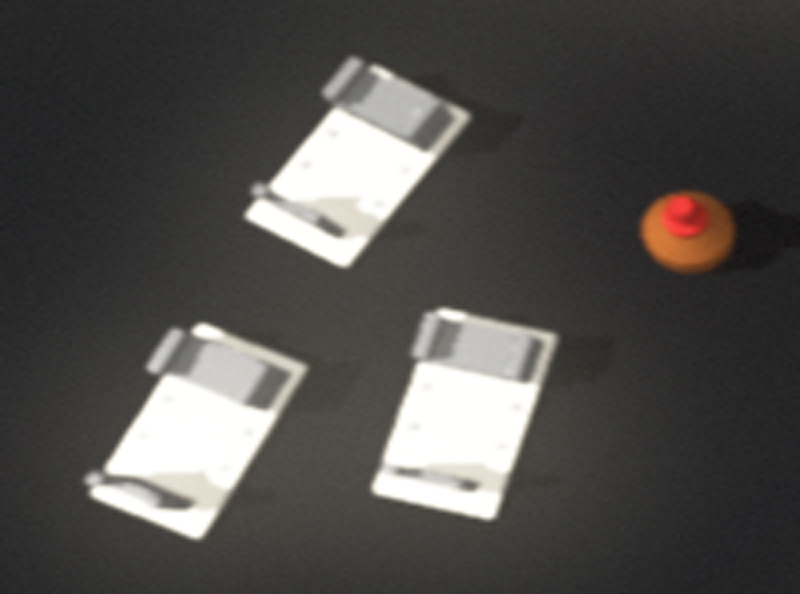

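View pics/sidecrop.png

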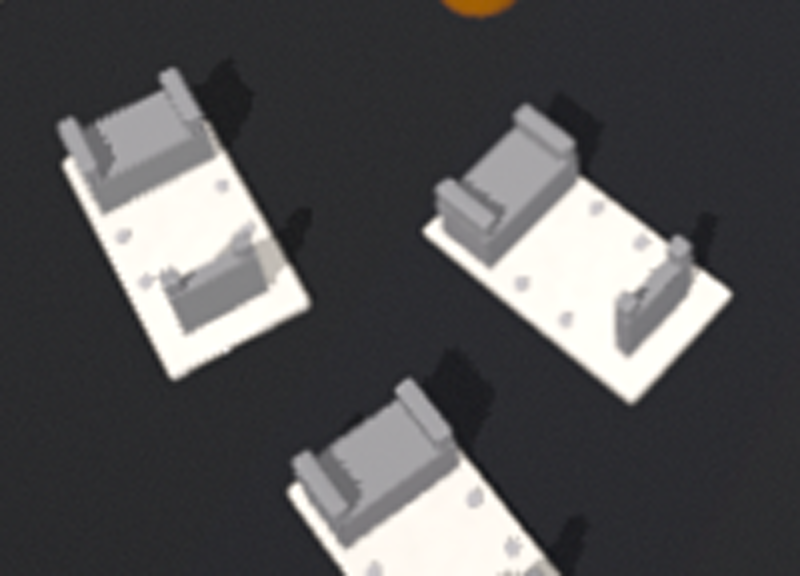

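Top crop: the nearest rest, on the right, has base corners at about (374,490), (496,518), (557,335) and (437,308). In the side crop the same rest has corners at (632,403), (732,294) and (423,231).

Run:
```python
from h import *
f=grab_frame('side');g=grab_frame('top')
S=lambda x,y:((x+.5)/4-.5+90,(y+.5)/4-.5+240)
t=lambda x,y:((x+.5)/4-.5+50,(y+.5)/3.3-.5+90)
C={'nl':((374,490),(632,403)),'nr':((496,518),(732,294)),'fl':((437,308),(423,231)),'fr':((557,335),None)}
P={}
for k,(a,b) in C.items():
    a=t(*a);P[k]=onz(g,*a,.008)
    print(k,P[k].round(4), '' if b is None else (onz(f,*S(*b),.008).round(4),tri(g,a,f,S(*b)).round(4)))
c=sum(P.values())/4;d=(P['fl']+P['fr']-P['nl']-P['nr']);print('rest',c,np.degrees(np.arctan2(d[1],d[0])))
# fork tops: wide fork cheek-top near/far in both pictures skipped; probe now
def sel(F,lo,hi,box,sat=None):
    x0,y0,x1,y1=box;hsv=cv2.cvtColor(F['color'],cv2.COLOR_RGB2HSV).astype(int)[y0:y1,x0:x1];h,s,v=cv2.split(hsv.astype('int32'))
    m=((h>95)&(h<130)&(s>120)&(v>40)) if sat else (s<70)&(v>110)
    return max(blobs(m.astype('uint8'),10),key=lambda b:b[1]),(x0,y0)
R={}
for n,F,hb,wb in(('s',f,(315,120,350,155),(325,125,425,190)),('t',g,(372,200,408,235),(358,200,405,318))):
    (c,a,l),o=sel(F,0,0,hb,1);hc=np.array(c)+o
    (c,a2,l),o=sel(F,0,0,wb);ys,xs=np.nonzero(l);p=np.c_[xs+o[0],ys+o[1]].astype(float)
    r=np.linalg.norm(p-hc,axis=1);far=p[r>r.max()-(13 if n=='s' else 9)]
    # guard: outline rectangle of the wide end
    u=(p.mean(0)-hc);u/=np.linalg.norm(u);w=(p-hc)@u
    wid=[int(((w>i)&(w<=i+1)).sum()) for i in range(0,int(w.max())+1)];print(n,hc,a,a2,'len',w.max(),wid)
    R[n]=(hc,p,w)
np.save('r.npy',np.array([R['s'][0],R['t'][0]]))
print('head',tri(f,R['s'][0],g,R['t'][0]),onz(g,*R['t'][0],.034),onz(f,*R['s'][0],.02))
for n,F in(('s',f),('t',g)):
    hc,p,w=R[n];k=(w>15)&(w<65)
    for a,b in((18,22),(60,64)):
        q=p[(w>a)&(w<b)].mean(0);print(n,'shaft',q,onz(F,*q,.02))
    i=w>w.max()-(12 if n=='s' else 8);print('guard',p[i].mean(0),onz(F,*p[i].mean(0),.03)); R[n+'g']=p[i].mean(0)
print('guard tri',tri(f,R['sg'],g,R['tg']))
```

```text
nl [0.4909 0.3487 0.008 ] (array([0.4873, 0.3545, 0.008 ]), array([ 0.4903,  0.3509, -0.0019]))
nr [0.4709 0.2693 0.008 ] (array([0.4684, 0.2759, 0.008 ]), array([ 0.4707,  0.271 , -0.0027]))
fl [0.6355 0.3156 0.008 ] (array([0.6337, 0.3183, 0.008 ]), array([0.6359, 0.3165, 0.0034]))
fr [0.6155 0.236  0.008 ] 
rest [0.55320354 0.29238163 0.008     ] -12.929872657790538
s [330.3 135.7] 267 577 len 87.53613500477832 [0, 0, 0, 0, 0, 0, 1, 7, 6, 5, 5, 8, 5, 5, 5, 8, 5, 6, 5, 7, 6, 5, 5, 5, 8, 5, 6, 5, 8, 5, 5, 5, 7, 5, 5, 5, 7, 5, 5, 4, 6, 6, 5, 5, 5, 7, 5, 5, 4, 8, 4, 5, 5, 7, 5, 5, 5, 5, 7, 5, 5, 6, 7, 6, 5, 5, 8, 5, 5, 5, 8, 5, 6, 5, 6, 7, 5, 7, 16, 22, 17, 17, 17, 25, 17, 16, 16, 10]
t [388.8 216.4] 300 658 len 95.71422584021565 [0, 0, 0, 0, 0, 0, 0, 3, 5, 6, 6, 6, 6, 6, 7, 6, 6, 7, 6, 6, 6, 6, 6, 6, 6, 6, 6, 6, 7, 6, 6, 6, 6, 6, 6, 6, 6, 6, 6, 7, 7, 6, 6, 6, 6, 7, 6, 6, 6, 6, 6, 6, 7, 6, 6, 6, 6, 6, 6, 6, 6, 6, 6, 6, 6, 6, 7, 6, 6, 6, 6, 6, 6, 6, 6, 6, 6, 7, 6, 6, 6, 6, 6, 6, 6, 11, 17, 19, 19, 20, 19, 20, 18, 18, 16, 8]
head [ 0.55875115 -0.29134445  0.01240684] [ 0.55653551 -0.28308765  0.034     ] [ 0.55687762 -0.28307151  0.02      ]
s shaft [348.26086957 144.56521739] [ 0.49932801 -0.27234693  0.02      ]
s shaft [385.625      163.79166667] [ 0.3840313  -0.24859195  0.02      ]
guard [403.63829787 172.93617021] [ 0.3305105  -0.22800731  0.03      ]
t shaft [385.25  236.125] [ 0.50626929 -0.27729597  0.02      ]
t shaft [378.5 277.5] [ 0.4006578  -0.25648838  0.02      ]
guard [373.95070423 306.71126761] [ 0.32922391 -0.23957153  0.03      ]
guard tri [ 0.32919926 -0.2437633   0.01566017]
```

>>> {"api": "send_rows", "payload": {"increments": "0 0 0.106 0 0 0.5 6; 0 0 0.106 0 0 1 6; 0 0 0.106 0 0 1 6; 0 0 0.106 0 0 1 6; 0 0 0 2 -3 0 6; 0 0 0 2 -3 0 6; 0 0 0 2 -3 0 6; 0 0 0 2 -3 0 6"}}

```text
time_s: 1.1
tool_pos: [0.2511, -0.5293, 0.2689]
tcp_rot: [0.0, 0.995, -0.096, 0.0]
contact_force: [0.9, -0.5, 0.4]
width: 0.0601
grasp_force: 0.0
```

>>> {"api": "send_rows", "payload": {"increments": "0 0 0 2 -3 0 6; 0 0 0 2 -3 0 6; 0 0 0 2 -3 0 6; 0 0 0 2 -3 0 6; 0 0 0 2 -3 0 6; 0 0 0 2 -3 0 6; 0 0 0 2 -3 0 6; 0 0 0 0 0 0 6"}}

```text
time_s: 1.9
tool_pos: [0.4324, -0.3462, 0.269]
tcp_rot: [-0.001, 0.996, -0.092, 0.001]
contact_force: [-0.5, 1.2, -0.7]
width: 0.0602
grasp_force: 0.0
```

```bash
cat >> h.py <<'E'
from scipy.spatial.transform import Rotation as Ro
def go(x,y,z,yaw):
    s=monitor.sense();q=s['tcp_rot'];R=Ro.from_quat([q[1],q[2],q[3],q[0]])
    G=Ro.from_euler('ZX',[yaw,180],degrees=True)
    print('t',s['time_s'],'pos',s['tool_pos'].round(4),'yaw',np.degrees(np.arctan2(*R.as_matrix()[[1,0],0])).round(2),'tilt z',R.as_matrix()[:,2].round(4),'w',s['width'],'F',s['contact_force'].round(2),'M',s['ft_torque'].round(3),'grip',s['grasp_force'])
    print('rotvec',(R.inv()*G).as_rotvec().round(4),'shift then-rotate cm',(R.inv().apply(np.array([x,y,z])-s['tool_pos'])*100).round(2),'rotated-frame',(G.inv().apply(np.array([x,y,z])-s['tool_pos'])*100).round(2))
E
python3 -c "
from h import *
print(bot.grasp_offset);go(.509,-.276,.078,-11.1)"
```

```text
0.0539
t 1.9 pos [ 0.4324 -0.3462  0.269 ] yaw -10.58 tilt z [ 0.0026  0.0024 -1.    ] w 0.0602367788051775 F [-0.47  1.2  -0.74] M [0.028 0.036 0.006] grip 0.0
rotvec [-0.0028 -0.0021  0.0091] shift then-rotate cm [ 6.2  -8.25 19.13] rotated-frame [ 6.17 -8.36 19.1 ]
```

>>> {"api": "send_rows", "payload": {"increments": "0 0 0.009 2 -2.8 3 6; 0 0 0 2 -2.8 3 6; 0 0 0 2.2 -2.7 3 6; 0 0 0 0 0 2 6; 0 0 0 0 0 2 6; 0 0 0 0 0 0 6; 0 0 0 0 0 0 6"}}

```text
time_s: 2.6
tool_pos: [0.5049, -0.2827, 0.1391]
tcp_rot: [0.0, 0.995, -0.101, -0.0]
contact_force: [0.9, 0.0, 0.6]
width: 0.0599
grasp_force: 0.0
```

Run:
```python
from h import *
go(.509,-.276,.078,-11.1)
a=grab_frame('side')['color'];b=grab_frame('top')['color']
cv2.imwrite('pics/g1.png',np.hstack([cv2.resize(a[90:220,270:420],(400,347)),cv2.resize(b[180:320,330:450],(400,467))[:347]])[...,::-1])
```

```text
t 2.6 pos [ 0.5049 -0.2827  0.1391] yaw -11.62 tilt z [-4.e-04 -2.e-04 -1.e+00] w 0.05987306233994269 F [0.93 0.01 0.62] M [-0.002 -0.008 -0.008] grip 0.0
rotvec [ 0.0003  0.0004 -0.0092] shift then-rotate cm [ 0.27 -0.74  6.11] rotated-frame [ 0.28 -0.73  6.11]
```

View pics/g1.png

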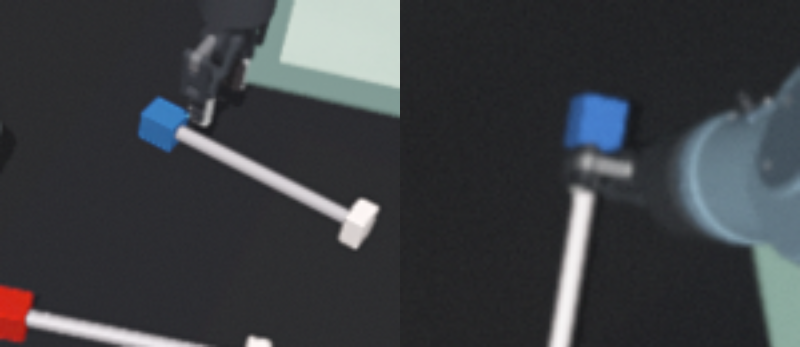

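The picture shows the gripper above the shaft, just behind the blue head, but about 7 mm short sideways. I'll correct that and go down.

>>> {"api": "send_rows", "payload": {"increments": "0 0 -0.009 0.3 -0.7 1.5 6; 0 0 0 0 0 2 6; 0 0 0 0 0 1.5 6; 0 0 0 0 0 1.1 6; 0 0 0 0 0 0 6; 0 0 0 0 0 0 6"}}

```text
time_s: 3.3
tool_pos: [0.5095, -0.2759, 0.0779]
tcp_rot: [0.0, 0.995, -0.096, -0.0]
contact_force: [-0.7, -0.2, 0.3]
width: 0.0601
grasp_force: 0.0
```

```bash
python3 -c "
from h import *
go(.509,-.276,.078,-11.1)"
```

```text
t 3.3 pos [ 0.5095 -0.2759  0.0779] yaw -11.07 tilt z [-1.e-04 -0.e+00 -1.e+00] w 0.0601447990985715 F [-0.66 -0.22  0.33] M [-0.002 -0.015 -0.001] grip 0.0
rotvec [0.0001 0.0001 0.0005] shift then-rotate cm [-0.05  0.02 -0.01] rotated-frame [-0.05  0.02 -0.01]
```

>>> {"api": "send_rows", "payload": {"increments": "0 0 0 0 0 0 3.5; 0 0 0 0 0 0 2.5; 0 0 0 0 0 0 2; 0 0 0 0 0 0 1.6; 0 0 0 0 0 0 1; 0 0 0 0 0 0 0; 0 0 0 0 0 0 0; 0 0 0 0 0 0 0", "grip_force": 80}}

```text
time_s: 4.1
tool_pos: [0.5096, -0.2765, 0.0786]
tcp_rot: [0.0, 0.995, -0.097, 0.0]
contact_force: [-2.1, -1.0, 4.5]
width: 0.0115
grasp_force: 78.1
```

```bash
python3 -c "
from h import *
go(.509,-.276,.078,-11.1)"
```

```text
t 4.1 pos [ 0.5096 -0.2765  0.0786] yaw -11.1 tilt z [ 7.e-04 -1.e-03 -1.e+00] w 0.011481099669776762 F [-2.12 -1.01  4.49] M [-0.177  0.262  0.001] grip 78.09693574905396
rotvec [ 0.0008 -0.0008  0.    ] shift then-rotate cm [-0.07 -0.04  0.06] rotated-frame [-0.07 -0.04  0.06]
```

>>> {"api": "send_rows", "payload": {"increments": "0 0 0 0 0 -0.2 0; 0 0 0 0 0 -0.4 0; 0 0 0 0 0 -0.7 0; 0 0 0 0 0 -0.7 0; 0 0 0 0 0 -0.5 0; 0 0 0 0 0 0 0; 0 0 0 0 0 0 0"}}

```text
time_s: 4.8
tool_pos: [0.5095, -0.2758, 0.103]
tcp_rot: [0.0, 0.995, -0.096, 0.0]
contact_force: [0.3, -0.7, -5.1]
width: 0.011
grasp_force: 78.1
```

Run:
```python
from h import *
go(.509,-.276,.078,-11.1)
a=grab_frame('side')['color'];b=grab_frame('top')['color']
cv2.imwrite('pics/g2.png',np.hstack([cv2.resize(a[90:220,270:420],(400,347)),cv2.resize(b[180:320,330:450],(400,467))[:347]])[...,::-1])
```

```text
t 4.8 pos [ 0.5095 -0.2758  0.103 ] yaw -11.07 tilt z [ 2.e-04 -1.e-04 -1.e+00] w 0.010965144817532461 F [ 0.29 -0.67 -5.06] M [-0.005 -0.029  0.036] grip 78.11470627784729
rotvec [ 0.0001 -0.0002  0.0006] shift then-rotate cm [-0.04  0.03  2.5 ] rotated-frame [-0.04  0.03  2.5 ]
```

View pics/g2.png

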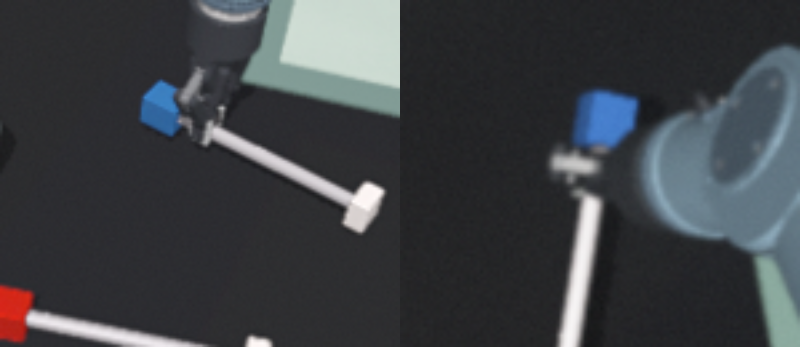

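>>> {"api": "send_rows", "payload": {"increments": "0 0 0 0 0 -1 0; 0 0 0 0 0 -2 0; 0 0 0 0 0 -2 0; 0 0 0 0 0 -2 0; 0 0 0 0 -1 -2 0; 0 0 0 0 -2 -2 0; 0 0 0.008 0 -3 -1 0; 0 0 0.008 -0.4 -3 0 0"}}

```text
time_s: 5.7
tool_pos: [0.5244, -0.1865, 0.2254]
tcp_rot: [0.0, 0.994, -0.105, 0.002]
contact_force: [1.2, 0.0, -4.9]
width: 0.0112
grasp_force: 78.3
```

>>> {"api": "send_rows", "payload": {"increments": "0 0 0.008 -0.4 -3 0 0; 0 0 0.008 -0.4 -3 0 0; 0 0 0 -0.4 -3 0 0; 0 0 0 -0.4 -3 0 0; 0 0 0 -0.4 -3 0 0; 0 0 0 -0.4 -3 0 0; 0 0 0 -0.4 -3 0 0; 0 0 0 -0.4 -3 0 0"}}

```text
time_s: 6.5
tool_pos: [0.5446, 0.0556, 0.2234]
tcp_rot: [0.0, 0.994, -0.112, 0.0]
contact_force: [1.1, 1.5, -4.4]
width: 0.0114
grasp_force: 78.3
```

>>> {"api": "send_rows", "payload": {"increments": "0 0 0 -0.4 -3 0 0; 0 0 0 -0.4 -3 0 0; 0 0 0 -0.4 -3 0 0; 0 0 0 -0.4 -3 0 0; 0 0 0 -0.4 -3 0 0; 0 0 0 -0.4 -2 0 0; 0 0 0 0 0 0 0; 0 0 0 0 0 0 0"}}

```text
time_s: 7.3
tool_pos: [0.559, 0.2256, 0.2231]
tcp_rot: [0.0, 0.994, -0.112, -0.0]
contact_force: [0.6, -0.9, -4.7]
width: 0.011
grasp_force: 78.5
```

```bash
python3 -c "
from h import *
go(.553,.292,.22,-12.9)"
```

```text
t 7.3 pos [0.559  0.2256 0.2231] yaw -12.84 tilt z [-3.e-04 -5.e-04 -1.e+00] w 0.011047545205747245 F [ 0.65 -0.94 -4.69] M [-0.081 -0.004 -0.029] grip 78.50256443023682
rotvec [0.0006 0.0002 0.001 ] shift then-rotate cm [-2.06 -6.34  0.3 ] rotated-frame [-2.07 -6.33  0.31]
```

>>> {"api": "send_rows", "payload": {"increments": "0 0 0 -0.7 -2.1 1 0; 0 0 0 -0.7 -2.1 1.5 0; 0 0 0 -0.7 -2.1 1.5 0; 0 0 0 0 0 1.3 0; 0 0 0 0 0 0.5 0; 0 0 0 0 0 0 0; 0 0 0 0 0 0 0"}}

```text
time_s: 8.0
tool_pos: [0.5538, 0.29, 0.1654]
tcp_rot: [0.0, 0.994, -0.113, 0.0]
contact_force: [0.8, 0.3, -4.4]
width: 0.0108
grasp_force: 78.6
```

Run:
```python
from h import *
go(.553,.292,.165,-12.9)
a=grab_frame('side')['color'];b=grab_frame('top')['color']
np.save('s3.npy',a);np.save('t3.npy',b)
k=cv2.INTER_CUBIC
cv2.imwrite('pics/g3.png',np.hstack([cv2.resize(a[220:370,170:340],(400,353),interpolation=k),cv2.resize(b[150:300,100:270],(400,353),interpolation=k)])[...,::-1])
```

```text
t 8.0 pos [0.5538 0.29   0.1654] yaw -13.03 tilt z [ 8.e-04 -7.e-04 -1.e+00] w 0.010822960063472721 F [ 0.8   0.26 -4.43] M [-0.049 -0.008 -0.039] grip 78.64384531974792
rotvec [ 0.0005 -0.001  -0.0023] shift then-rotate cm [-0.12 -0.18  0.04] rotated-frame [-0.12 -0.18  0.04]
```

View pics/g3.png

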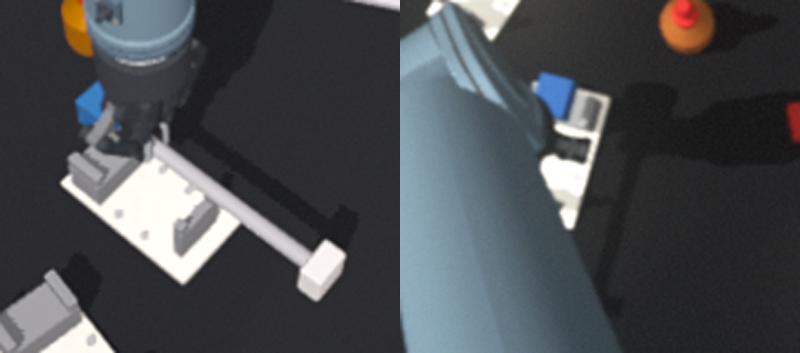

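The probe hangs above the right rest. In the side crop the shaft runs from (155,150) to (310,262) and the narrow fork is at (200,220). I'll compare the shaft line and the rest within the side view.

Run:
```python
from h import *
f=grab_frame('side');g=grab_frame('top')
a=np.load('s3.npy');V=cv2.cvtColor(a,cv2.COLOR_RGB2GRAY).astype(float)
c=lambda x,y:np.array([(x+.5)/2.353-.5+170,(y+.5)/2.353-.5+220])
p0,p1=c(165,155),c(300,253);u=(p1-p0)/np.linalg.norm(p1-p0);n=np.array([-u[1],u[0]])
axis=[]
for t in np.linspace(2,62,13):
    q=p0+u*t; s=np.arange(-9,9.01,.25)
    pr=cv2.remap(V.astype('float32'),(q[0]+n[0]*s).astype('float32')[None],(q[1]+n[1]*s).astype('float32')[None],cv2.INTER_LINEAR)[0]
    print(round(t),pr[::4].astype(int).tolist())
```

```text
2 [31, 32, 37, 44, 51, 99, 163, 195, 208, 212, 209, 199, 198, 203, 205, 206, 222, 241, 252]
7 [44, 43, 44, 43, 49, 95, 161, 195, 206, 212, 209, 199, 204, 240, 251, 253, 253, 252, 252]
12 [44, 45, 44, 43, 48, 89, 158, 194, 205, 211, 210, 200, 199, 237, 251, 253, 253, 253, 253]
17 [44, 43, 43, 43, 47, 84, 155, 192, 205, 211, 210, 201, 192, 196, 199, 201, 207, 229, 251]
22 [44, 44, 44, 43, 46, 77, 151, 191, 205, 211, 212, 202, 196, 229, 251, 253, 253, 253, 252]
27 [31, 29, 30, 29, 32, 66, 148, 190, 204, 211, 212, 204, 184, 151, 146, 160, 166, 167, 164]
32 [44, 43, 44, 44, 44, 67, 143, 188, 203, 211, 212, 204, 187, 179, 173, 150, 132, 121, 122]
37 [44, 45, 44, 44, 43, 62, 139, 187, 202, 210, 212, 205, 195, 223, 252, 253, 253, 253, 253]
42 [45, 43, 43, 43, 43, 58, 133, 185, 202, 209, 212, 206, 191, 195, 210, 202, 194, 185, 169]
47 [44, 44, 45, 44, 43, 61, 131, 183, 201, 209, 213, 207, 192, 146, 66, 41, 43, 42, 43]
52 [43, 44, 44, 43, 44, 62, 127, 180, 201, 209, 213, 207, 192, 151, 72, 40, 42, 44, 44]
57 [44, 44, 45, 43, 41, 61, 125, 180, 200, 208, 213, 208, 192, 151, 73, 42, 43, 43, 44]
62 [45, 45, 45, 45, 42, 60, 121, 177, 199, 209, 212, 208, 193, 154, 77, 44, 43, 44, 44]
```

Run:
```python
from h import *
f=grab_frame('side')
c=lambda x,y:np.array([(x+.5)/2.353-.5+170,(y+.5)/2.353-.5+220])
p0,p1=c(165,155),c(300,253);u=(p1-p0)/np.linalg.norm(p1-p0);n=np.array([-u[1],u[0]])
A=onz(f,*(p0+2*u+.0*n),.104);B=onz(f,*(p0+60*u+.68*n),.104);d=(A-B)[:2];L=np.linalg.norm(d);d/=L
print(A,B,L,'yaw',np.degrees(np.arctan2(d[1],d[0])))
nv=np.array([-d[1],d[0]])
for nm,P in(('tcp',(.5538,.29)),('rest side',(.5511,.2971)),('rest top',(.5532,.2924))):
    print(nm,'left of shaft mm',(np.array(P)-B[:2])@nv*1000)
# guard far-end/near-face points
a=cv2.cvtColor(f['color'],cv2.COLOR_RGB2HSV);x0,y0=285,315
m=((a[...,2]>150)&(a[...,1]<60)).astype('uint8');m[:, :293]=0;m[:310]=0;m[350:]=0;m[:,325:]=0
b=max(blobs(m),key=lambda q:q[1]);G=onz(f,*b[0],.104);print(b[:2],G,'guard centre to tcp along',(np.array([.5538,.29])-G[:2])@d,'expected .182')
m=(masks(f)['blue']);print([(q[0],q[1],onz(f,*q[0],.104)) for q in blobs(m,10)])
s=cv2.cvtColor(f['color'],cv2.COLOR_RGB2GRAY)
```

```text
[0.52977628 0.29693004 0.104     ] [0.41684689 0.32307525 0.104     ] 0.11591643103072605 yaw -13.035351755480564
tcp left of shaft mm -1.332858134616383
rest side left of shaft mm 4.975191612253752
rest top left of shaft mm 0.869965144459629
([304.4, 333.7], 375) [0.37923771 0.33208944 0.104     ] guard centre to tcp along 0.17955737318583118 expected .182
[([207.7, 264.4], 121, array([0.61541465, 0.28241347, 0.104     ]))]
```

>>> {"api": "send_rows", "payload": {"increments": "0 0 0.005 -0.3 -0.35 0.5 0; 0 0 0 0 0 1 0; 0 0 0 0 0 1 0; 0 0 0 0 0 0.7 0; 0 0 0 0 0 0 0; 0 0 0 0 0 0 0; 0 0 0 0 0 0 0"}}

```text
time_s: 8.95
tool_pos: [0.5511, 0.2958, 0.1332]
tcp_rot: [-0.0, 0.993, -0.115, 0.0]
contact_force: [0.0, 0.4, -4.2]
width: 0.0115
grasp_force: 78.7
```

Run:
```python
from h import *
go(.5517,.2941,.1184,-13.3)
a=grab_frame('side')['color'];b=grab_frame('top')['color']
k=cv2.INTER_CUBIC
cv2.imwrite('pics/g4.png',np.hstack([cv2.resize(a[240:350,180:310],(500,423),interpolation=k),cv2.resize(b[170:270,140:210],(296,423),interpolation=k)])[...,::-1])
```

```text
t 8.95 pos [0.5511 0.2958 0.1332] yaw -13.19 tilt z [ 6.e-04  4.e-04 -1.e+00] w 0.011463718566920541 F [ 0.04  0.43 -4.21] M [-0.041  0.014 -0.058] grip 78.65174174308777
rotvec [-0.0005 -0.0005  0.0019] shift then-rotate cm [0.1  0.15 1.48] rotated-frame [0.1  0.15 1.48]
```

View pics/g4.png

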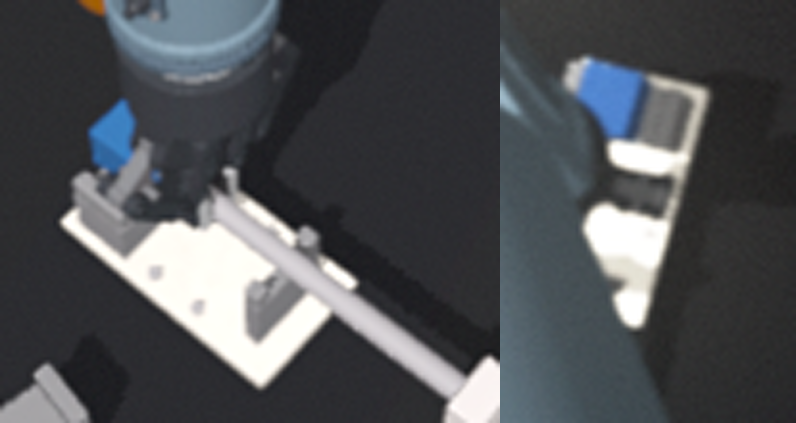

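Run:
```python
from h import *
g=grab_frame('top')
c=lambda x,y:((x-500+.5)/4.23-.5+140,(y+.5)/4.23-.5+170)
ang=np.radians(-13.1);d=np.array([np.cos(ang),np.sin(ang)]);n=np.array([-d[1],d[0]])
o=np.array([.5532,.2924])
for nm,p,z in(('head top far-left',(588,62),.089),('head top far-right',(644,74),.089),('base far right',(709,91),.008),('base near right',(640,327),.008),('fork cheek far right',(688,95),.056),('cheek near right',(672,150),.056)):
    q=onz(g,*c(*p),z)[:2]-o;print(nm,'along',(q@d*1000).round(1),'left',(q@n*1000).round(1))
```

```text
head top far-left along 63.9 left 16.5
head top far-right along 65.1 left -16.3
base far right along 73.6 left -41.2
base near right along -76.2 left -39.1
fork cheek far right along 63.0 left -37.9
cheek near right along 29.3 left -37.6
```

In the top view the head is centred on the wide fork to within 1 mm across, and 1–3 mm short along it. The shaft is between the narrow cheeks. I'll lower it gently.

>>> {"api": "send_rows", "payload": {"increments": "0 0 0 0.15 0 0.3 0; 0 0 0 0 0 0.4 0; 0 0 0 0 0 0.3 0; 0 0 0 0 0 0.2 0; 0 0 0 0 0 0.1 0; 0 0 0 0 0 0 0; 0 0 0 0 0 0 0"}}

```text
time_s: 9.8
tool_pos: [0.5523, 0.2954, 0.1199]
tcp_rot: [-0.0, 0.993, -0.115, 0.0]
contact_force: [-0.9, 0.1, -5.4]
width: 0.011
grasp_force: 78.7
```

>>> {"api": "send_rows", "payload": {"increments": "0 0 0 0 0 0.1 0; 0 0 0 0 0 0 0; 0 0 0 0 0 0.1 0; 0 0 0 0 0 0 0; 0 0 0 0 0 0 0"}}

```text
time_s: 10.3
tool_pos: [0.5523, 0.2954, 0.1186]
tcp_rot: [-0.0, 0.993, -0.115, 0.0]
contact_force: [-3.0, -1.3, 5.6]
width: 0.0112
grasp_force: 79.7
```

```bash
python3 -c "
from h import *
go(.5517,.2941,.1184,-13.3)"
```

```text
t 10.3 pos [0.5523 0.2954 0.1186] yaw -13.19 tilt z [ 1.e-04  0.e+00 -1.e+00] w 0.011212643233555947 F [-3.01 -1.29  5.59] M [-0.419  0.695 -0.017] grip 79.68780398368835
rotvec [-0.0001 -0.0001  0.002 ] shift then-rotate cm [-0.02  0.14  0.02] rotated-frame [-0.02  0.14  0.02]
```

>>> {"api": "send_rows", "payload": {"increments": "0 0 0 0 0 0 0; 0 0 0 0 0 0 0; 0 0 0 0 0 0 0", "grip_force": 20}}

```text
time_s: 10.6
tool_pos: [0.5522, 0.2954, 0.1186]
tcp_rot: [-0.0, 0.993, -0.115, 0.0]
contact_force: [-2.7, -2.1, 6.7]
width: 0.0106
grasp_force: 79.7
```

>>> {"api": "send_rows", "payload": {"increments": "0 0 0 0 0 0 1.4; 0 0 0 0 0 0 1.6; 0 0 0 0 0 0 1.9; 0 0 0 0 0 0 2.3; 0 0 0 0 0 0 3; 0 0 0 0 0 0 4; 0 0 0 0 0 0 4; 0 0 0 0 0 0 4"}}

```text
time_s: 11.4
tool_pos: [0.5522, 0.2954, 0.1179]
tcp_rot: [-0.0, 0.993, -0.115, -0.0]
contact_force: [-0.5, 0.2, 0.8]
width: 0.0399
grasp_force: 0.0
```

```bash
python3 -c "
from h import *
go(.5517,.2941,.1184,-13.3)"
```

```text
t 11.4 pos [0.5522 0.2954 0.1179] yaw -13.19 tilt z [ 0.  0. -1.] w 0.039942893150277534 F [-0.55  0.2   0.77] M [-0.001 -0.031 -0.008] grip 0.0
rotvec [-0.     0.     0.002] shift then-rotate cm [-0.02  0.14 -0.05] rotated-frame [-0.02  0.14 -0.05]
```

>>> {"api": "send_rows", "payload": {"increments": "0 0 0 0 0 -1 5; 0 0 0 0 0 -2 5; 0 0 0 0 0 -3 5; 0 0 0 0 0 -3 5; 0 0 0 0 0 -3 5; 0 0 0 0 2 -2 5; 0 0 0 0 3 0 5; 0 0 0 0 3 0 5"}}

```text
time_s: 12.2
tool_pos: [0.5341, 0.2171, 0.2596]
tcp_rot: [-0.001, 0.993, -0.114, 0.001]
contact_force: [-0.9, -0.5, -0.2]
width: 0.05
grasp_force: 0.0
```

>>> {"api": "send_rows", "payload": {"increments": "0 0 0 0 3 0 5; 0 0 0 0 3 0 5; 0 0 0 0 3 0 5; 0 0 0 0 3 0 5; 0 0 0 0 3 0 5; 0 0 0 0 2 0 5; 0 0 0 0 0 0 5; 0 0 0 0 0 0 5"}}

```text
time_s: 13.0
tool_pos: [0.4954, 0.0522, 0.2585]
tcp_rot: [-0.0, 0.993, -0.115, 0.001]
contact_force: [0.4, 0.4, 0.5]
width: 0.05
grasp_force: 0.0
```

Run:
```python
from h import *
a=grab_frame('side')['color'];b=grab_frame('top')['color']
k=cv2.INTER_CUBIC
cv2.imwrite('pics/g5.png',np.hstack([cv2.resize(a[220:350,170:320],(450,390),interpolation=k),cv2.resize(b[160:290,120:236],(348,390),interpolation=k)])[...,::-1])
```

```text
(no output)
```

View pics/g5.png

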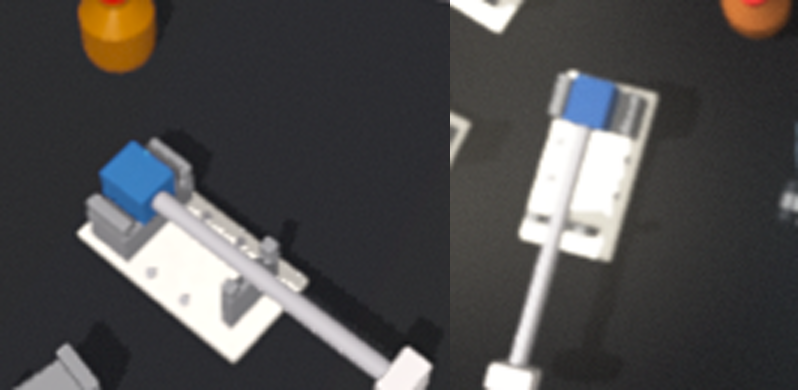

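The picture shows the probe seated: the head sits between the wide fork's cheeks (side crop (140,180)) and the shaft sits in the narrow fork (side crop (255,275)). Nothing is touching it, so I'll hand in.

```bash
python3 -c "
from h import *
print(job.finish_job())"
```

```text
the job is handed in; nothing more can be done
None
```

The blue-headed probe is resting in the nearest white-based rest, head in the wide fork and shaft in the narrow fork. It stayed level in the pictures, the gripper is clear of it, and the job was handed in at about 13 s; the verdict was not shown.

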